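Open the slide case: lift the lid over its lip and slide it out

ROBOT

A 6-joint arm with a two-finger parallel gripper is mounted at the origin on the work surface. World frame = base frame: x ahead of the robot, y to its left, z up, the work surface at z = 0. Lengths are in mm, angles in rad, forces in N, time in s.
With the tool pointing down it reaches from about 275 to 750 mm from the base axis. Payload 10.2 kg.
Tool frame: the origin (TCP) lies at the very end of the fingers, on their centre line; the grasp point (between the pads) lies 19 mm behind it; z points along the fingers, y is the line along which they close (so a half turn about z gives the same grasp; the last joint's range is limited). The gripper opens to 85 mm and grips with 20 to 120 N. Pads are 22 mm wide; open, the fingers measure 114 mm over their backs; the gripper's body (76 mm by 85 mm) begins 54 mm behind the grasp point. The pads swing forward as they close: fully open they stand 13 mm farther back than shut.
Start: joints at [0.914, 0.313, 1.498, -0, 1.331, -0.223], TCP at [220.682, 476.372, 197.494] pointing down, gripper open.
Joint ranges: [-2.94, 2.94], [-0.97, 2.17], [0.19, 2.56], [-1.23, 4.37], [0.02, 3.11], [-2.88, 2.88]. Speed limits (rad/s): [2.39, 2.39, 3.01, 3.14, 3.14, 3.14].

INTERFACE

Orientations are given as a unit quaternion [w, x, y, z].
In Python, from rig import * gives the robot as it stands. The module is installed in compiled form; this text tells all that it offers.
- The arm moves only by the shell command python3 -m crank 'ROWS' [FORCE]. ROWS is JSON, a list that holds one entry, the list of rows, each a list of 7 numbers: the shift along the tool's x, y, z in units of 25 mm (1.0 is 25 mm), then the turn, a rotation vector about the tool's x, y, z in units of 8 degrees (1.0 is 8 degrees), then the finger opening in mm, from 0 to 85.4. A call has exactly 8 rows; each row shifts and turns the commanded pose from where the row before left it, along the tool's axes as they then stand; what a row does not reach is not made up. A row lasts 1/10 s, in which the tool goes at most 50 mm and 8.59 degrees, less where a joint would pass 70% of its speed; a pose out of reach is approached as far as the arm can. A call is refused whole if a number of a shift passes 1 or a number of a turn 1, either way. A call with a gripper value outside its range is refused whole. The fingers move at their own pace and stop on an object; FORCE is the grip in N (left out, the last holds). Time passes only in rows, so rows that do not move let the fingers close, or fill a call up. It gives the time, the measured TCP pose, the force, the opening and the grip force at its end, in the units of the state.
- sense(): the state, without advancing time (a new reading comes with each control period).
- capture(name): name is "scene" or "top" or "wrist"; returns the picture (480x640x3 uint8, blue, green, red); there is no depth.
- camera_model(name): a dict with "fx", "fy", "cx", "cy" (pixels), "k1" (the pictures are not rectified: a ray, as slopes to the right and down, at radius r is drawn at 1 + k1 r^2 times it, then the intrinsics apply), "world_from_camera" (4x4, takes a point from camera to world coordinates); the wrist camera has in their place "T_tool_cam" (4x4, takes a point from camera to tool coordinates, whose origin is the TCP and whose axes are the flange's). Camera axes: x right, y up, looking along -z (the intrinsics and any distortion apply to the point x, -y, -z); pixel columns grow to the right and rows downward; lengths in mm; the calibration is good to about 2 mm. A picture is of the moment at which its call begins: read the wrist's pose just before it. camera_model takes no time and is no camera call.
- finish_job(): hands the job in; it is judged then, once.
The state is a dict: "time_s": time; "joints": joint angles; "dq": joint speeds; "tau": joint torques, N m; "eef_pos": TCP position; "ee_rot": TCP orientation; "force": force on the tool from outside, world axes, zero at the start; "wrist_torque": the same for the moment, N m; "grip_width": opening from 0.0 (shut) to 1.0 (fully open); "grip_force": force on a finger pad.
Only numpy, scipy, OpenCV 4.12 (cv2) and the standard library are available. Lean on these libraries where they do the work, as an engineer would, in place of code of your own. Each camera call takes 0.05 s, during which the arm holds its last target. There are 200 camera calls.

TASK

Open the slide case with the blue lid: lift the lid's tab end over the steel lip, feeling for how high it must go, and slide the lid out of its rails without tipping the case or dragging it along. Then lay the lid, tab up, in the middle of the white board and lengthwise along it; set it down rather than dropping it, let go, and leave everything else on the bench where it is.

Things in the scene. Friction and masses are not known exactly. Their poses are not given: they have to be found in the camera images.
- slide_case: Loose grey case of slides, about 1.9 kg, 172 (x) x 97 (y) mm; origin: centre of its underside. The blue lid leaves by its -x end and lies on a seat 55 mm above the origin. Stop behind the lid at x = +82 mm; low guides beside it, 1.5 mm play. A U-shaped steel bezel, 104 mm wide, carries lip and rails. Over 8 N up against the rails may tip the case; over 8 N sideways may drag it.
- lip (a point): Middle of the lip at the case's -x end, at the level of the lid's seat; axes as the case. The lip is a 6 mm thick steel plate (x -3 to +3 mm here), the shut lid ends 5 to 7 mm short of its inner face. Its top is 5 to 14 mm above this point: the whole bezel sits at a height that differs from run to run and is not reported.
- rail_ends (a point): Midway between the front ends of the two steel rails, at seat level, 45 mm from the case's origin towards -x; axes as the case. Rails run from here to the tail, 8 mm in over each long side. Undersides always 5 mm above the lip's top, so the 5 mm lid can't clear it level: tilt the tab end up about the tail edge, 0.04 (low bezel) to 0.115 rad (high), till it meets the rails; it then clears.
- blue_lid: Loose blue rigid lid, plate 160 (x) x 84 (y) x 5 mm, about 0.12 kg; origin at the centre of its underside. Shut, it lies in the case with its x axis along the case's. On top, centred 66 mm from the origin towards -x, stands a white tab 24 (x) x 14 (y) mm, its top 35 mm above the lid's underside. The tab is best pinched across its 14 mm width; the lid then turns with the fingers.
- lid_tab (a point): Centre of the top of the white tab on the blue lid, 35 mm above the lid's underside; axes as the lid.
- lid_tail (a point): Middle of the lower edge of the blue lid's tail (+x) end, the edge it pivots about when the tab end is lifted; axes as the lid.
- board: Fixed white laminate board with a pale blue border, 260 (x) x 200 (y) x 4 mm, on the bench; origin at the centre of its underside, so its top is 4 mm above the origin.
- orange_case: A second, like slide case with an orange lid, 181 x 104 x 90 mm high, to be left alone; origin at the centre of its underside, x along its length.
- reagent_bottle: Amber glass bottle, 52 mm across, 110 mm high, bystander; origin at the centre of its underside.
- specimen_jar: Clear jar with a blue label, 68 mm across, 85 mm high, bystander; origin at the centre of its underside.
- stain_dish: Open glass staining dish, 90 x 70 x 50 mm, bystander; origin at the centre of its underside.
- counter: Steel hand tally counter, 52 x 45 x 38 mm, bystander; origin at the centre of its underside.
- forceps: Steel forceps lying flat, 110 mm long, 6 mm high, bystander; origin at the centre of its underside.
There are look-alikes about, which are no part of the job. What is shaped like the blue_lid but green is not meant.

How it is judged:
By the outcome, as a careful person would: the job done as asked, in the order asked, and still so for the second after the job is handed in, with the robot touching nothing.
It also fails if it takes over 45 s, if anything falls off the work surface, if the arm or the gripper's body presses on something with over 40 N, if the wrist force passes 120 N, or if a joint passes its speed limit or range.

## Working session

There is one attempt and no reset: what is moved stays moved. The work goes in short steps, Python scripts to look and compute and a shell command to move; the robot and the scene stay as the last step left them, time stands still between calls to the robot, and variables do not carry over. Pictures are saved under pics/ and viewed, at most 10 in all, crops included, and the job is handed in when it is done.

```bash
mkdir -p pics; python3 - <<'E'
from rig import *
import cv2,numpy as np
s=sense();print(s)
for n in("scene","top"):
    im=capture(n);cv2.imwrite(f"pics/{n}0.png",im);m=camera_model(n);print(n,{k:(np.round(v,3).tolist() if not np.isscalar(v) else v) for k,v in m.items()})
m=camera_model("wrist");print({k:(np.round(v,3).tolist() if not np.isscalar(v) else v) for k,v in m.items()})
E
```

```text
{'time_s': 0.0, 'joints': array([ 9.13608689e-01,  3.13461274e-01,  1.49844761e+00, -1.62942118e-05,
        1.33101920e+00, -2.23386038e-01]), 'dq': array([ 0.00034563,  0.00124343, -0.0003861 , -0.00099334, -0.00154837,
        0.00033287]), 'tau': array([-3.47857822e-04, -4.12270975e+01, -2.59736449e+01, -1.95717330e-04,
        4.20566925e-03, -1.76578709e-05]), 'eef_pos': array([220.48390041, 476.11551363, 196.92538398]), 'ee_rot': array([-2.77421576e-04,  2.15202136e-01,  9.76569299e-01, -6.07407525e-04]), 'force': array([-0.35209319, -0.88367542, -0.03011256]), 'wrist_torque': array([-0.02571141,  0.0510374 ,  0.03773436]), 'grip_force': 0.0, 'grip_width': 1.0023413241552508}
scene {'fx': 465.06714235593915, 'fy': 465.06714235593915, 'cx': 329.59591358744245, 'cy': 240.65493048793923, 'k1': -0.11158713973818167, 'world_from_camera': [[-0.527, -0.709, 0.469, 938.464], [0.85, -0.441, 0.29, 225.833], [0.001, 0.551, 0.834, 810.834], [0.0, 0.0, 0.0, 1.0]]}
top {'fx': 469.7526285732741, 'fy': 469.7526285732741, 'cx': 317.7298024236164, 'cy': 242.96279802169622, 'k1': -0.029499257062662376, 'world_from_camera': [[-0.013, 0.996, -0.086, 427.877], [-1.0, -0.011, 0.026, -38.016], [0.025, 0.086, 0.996, 1247.833], [0.0, 0.0, 0.0, 1.0]]}
{'fx': 379.49112605861285, 'fy': 379.49112605861285, 'cx': 321.4783757295993, 'cy': 243.38630520037998, 'k1': -0.06826419980034107, 'T_tool_cam': [[-0.001, 0.966, 0.26, 65.646], [1.0, 0.001, 0.0, 0.811], [-0.0, 0.26, -0.966, -175.033], [0.0, 0.0, 0.0, 1.0]]}
```

View pics/scene0.png

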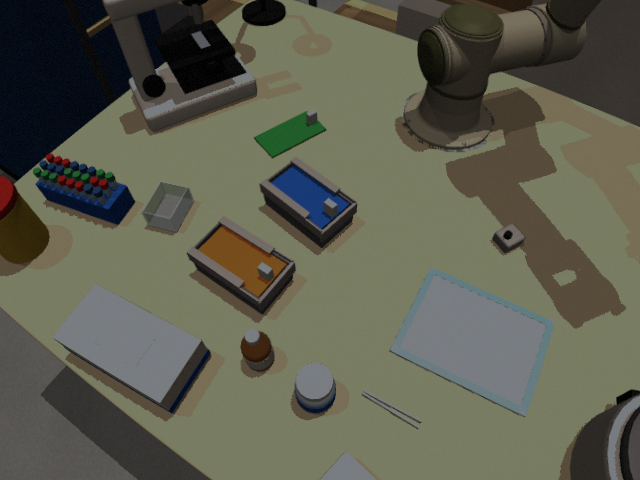

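View pics/top0.png

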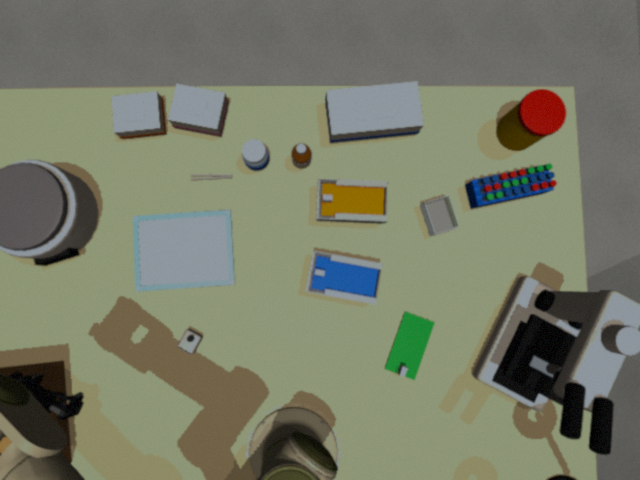

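The look-alikes, by top-view pixel: blue-lidded case (345,277) with its tab at (320,272), orange-lidded case (353,200), green loose lid (410,345), and blue tube rack (512,185). I choose the blue-lidded case at (345,277), which sits at scene pixel (309,190). Its tab end faces image left (+y), towards the board at (184,249).

```bash
cat > h.py <<'E'
from rig import *
import cv2,numpy as np
from scipy.spatial.transform import Rotation as R
def pose(s=None):
    s=s or sense();T=np.eye(4);q=s["ee_rot"];T[:3,:3]=R.from_quat([q[1],q[2],q[3],q[0]]).as_matrix();T[:3,3]=s["eef_pos"];return T
def ray(n,uv,T=None):
    m=camera_model(n);K=np.array([[m["fx"],0,m["cx"]],[0,m["fy"],m["cy"]],[0,0,1.]])
    p=cv2.undistortPoints(np.array(uv,float).reshape(-1,1,2),K,np.array([m["k1"],0,0,0,0.])).reshape(-1,2)
    d=np.c_[p[:,0],-p[:,1],-np.ones(len(p))]
    W=np.array(m["world_from_camera"]) if n!="wrist" else T@np.array(m["T_tool_cam"])
    return W[:3,3],d@W[:3,:3].T
def onz(n,uv,z,T=None):
    o,d=ray(n,uv,T);return o+d*((z-o[2])/d[:,2])[:,None]
def proj(n,P,T=None):
    m=camera_model(n);W=np.array(m["world_from_camera"]) if n!="wrist" else T@np.array(m["T_tool_cam"])
    p=(np.atleast_2d(P)-W[:3,3])@W[:3,:3];x=p[:,0]/-p[:,2];y=-p[:,1]/-p[:,2];f=1+m["k1"]*(x*x+y*y)
    return np.c_[m["fx"]*x*f+m["cx"],m["fy"]*y*f+m["cy"]]
def tri(r1,r2):
    o1,d1=r1;o2,d2=r2;d1=d1[0];d2=d2[0]
    a=np.linalg.lstsq(np.c_[d1,-d2],o2-o1,rcond=None)[0];p,q=o1+d1*a[0],o2+d2*a[1];return (p+q)/2,np.linalg.norm(p-q)
def blob(mask,near):
    c=[k for k in cv2.findContours(mask.astype(np.uint8),cv2.RETR_EXTERNAL,cv2.CHAIN_APPROX_NONE)[0] if cv2.contourArea(k)>20]
    f=lambda k:np.hypot(*(np.array(cv2.minAreaRect(k)[0])-near));return min(c,key=f)
E
python3 - <<'E'
from h import *
ctr={}
for n,nb,nt,nw in(("top",(345,277),(320,272),(184,249)),("scene",(309,190),(331,207),(475,337))):
    im=cv2.imread(f"pics/{n}0.png");hs=cv2.cvtColor(im,cv2.COLOR_BGR2HSV);H,S,V=cv2.split(hs)
    c=blob((abs(H.astype(int)-112)<12)&(S>150)&(V>60),nb);r=cv2.minAreaRect(c);print(n,"blue",r)
    b=cv2.boxPoints(r);w=onz(n,b,60);print(np.round(w,1).tolist(),"centre",onz(n,[r[0]],60).round(1))
    x,y=nt;roi=np.zeros_like(S);roi[y-9:y+10,x-10:x+11]=1
    t=blob((roi>0)&(S<70)&(V>120),nt);tr=cv2.minAreaRect(t);print("tab",tr,onz(n,[tr[0]],90).round(1))
    bd=blob((S<60)&(V>110)&(np.hypot(*(np.indices(S.shape)[::-1]-np.array(nw)[:,None,None]))<95),nw);br=cv2.minAreaRect(bd)
    bw=onz(n,cv2.boxPoints(br),4);print("board",br,bw.round(1).tolist(),bw.mean(0).round(1))
E
python3 -c "
import cv2;a=cv2.imread('pics/scene0.png')[150:260,240:380];b=cv2.imread('pics/top0.png')[240:320,290:400];cv2.imwrite('pics/crop0.png',cv2.hconcat([cv2.resize(a,(400,400)),cv2.resize(b,(400,400))]))"
```

```text
top blue ((345.0405578613281, 276.7567443847656), (63.12921142578125, 32.715396881103516), 9.462321281433105)
[[417.5, -51.0, 60.0], [498.7, -65.7, 60.0], [470.4, -223.4, 60.0], [389.2, -207.8, 60.0]] centre [[ 443.9 -136.8   60. ]]
tab ((319.0, 272.0), (6.0, 8.0), 90.0) [[456.  -70.3  90. ]]
board ((186.16647338867188, 245.20037841796875), (189.23536682128906, 180.92457580566406), 26.896238327026367) [[437.0, 606.1, 4.0], [870.4, 399.7, 4.0], [631.1, -54.9, 4.0], [210.4, 162.6, 4.0]] [537.2 278.4   4. ]
scene blue ((308.0461730957031, 194.86923217773438), (74.28681182861328, 36.57331466674805), 37.87498474121094)
[[469.8, -218.1, 60.0], [376.7, -225.0, 60.0], [418.4, -50.5, 60.0], [503.4, -51.5, 60.0]] centre [[ 443.8 -133.1   60. ]]
tab ((330.32000732421875, 202.74000549316406), (10.600000381469727, 5.600000381469727), 36.869895935058594) [[457.1 -70.6  90. ]]
board ((471.1922607421875, 339.5384521484375), (189.7074737548828, 180.55491638183594), 56.3099365234375) [[606.7, 51.6, 4.0], [226.5, 210.9, 4.0], [463.0, 514.8, 4.0], [758.7, 341.6, 4.0]] [513.7 279.7   4. ]
```

View pics/crop0.png

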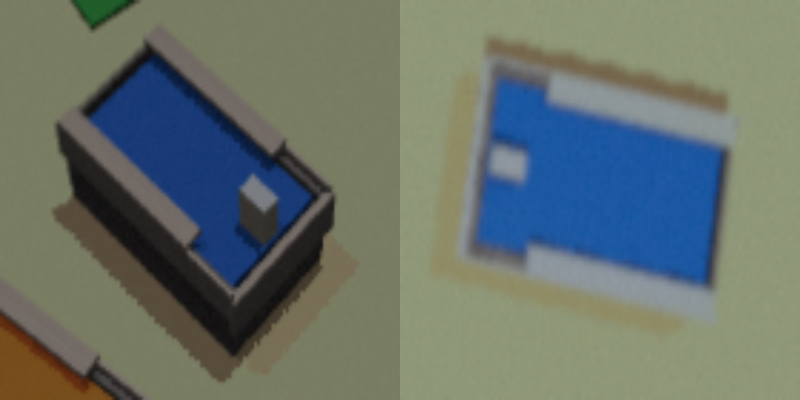

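The crop shows the grey case with the steel bezel, blue lid and white tab. The lip is at the tab end, on the left in the top view and at the lower right in the scene view, so the choice is confirmed. I'm moving over it now.

```bash
python3 -m crank '[[[-1,-0.9,-0.2,0,0,0,85],[-1,-0.9,-0.2,0,0,0,85],[-1,-0.9,-0.2,0,0,0,85],[-1,-0.9,-0.2,0,0,0,85],[-1,-0.9,-0.2,0,0,0,85],[-1,-0.9,-0.2,0,0,0,85],[-1,-0.9,-0.2,0,0,0,85],[-1,-0.9,-0.2,0,0,0,85]]]' 40
python3 -m crank '[[[-1,-0.9,0,0,0,0,85],[-1,-0.9,0,0,0,0,85],[-1,-0.9,0,0,0,0,85],[-1,-0.9,0,0,0,0,85],[-1,-0.9,0,0,0,0,85],[-1,-0.9,0,0,0,0,85],[-1,-0.9,0,0,0,0,85],[-1,-0.9,0,0,0,0,85]]]'
python3 -m crank '[[[-1,-0.9,0,0,0,0,85],[-0.7,-0.5,0,0,0,1,85],[0,0,0,0,0,1,85],[0,0,0,0,0,1,85],[0,0,0,0,0,1,85],[0,0,0,0,0,1,85],[0,0,0,0,0,1,85],[0,0,0,0,0,1,85]]]'
python3 -m crank '[[[0,0,0,0,0,1,85],[0,0,0,0,0,1,85],[0,0,0,0,0,0.4,85],[0,0,0,0,0,0,85],[0,0,0,0,0,0,85],[0,0,0,0,0,0,85],[0,0,0,0,0,0,85],[0,0,0,0,0,0,85]]]'
python3 - <<'E'
from h import *
T=pose();im=capture("wrist");cv2.imwrite("pics/w1.png",im);np.save("w1.npy",T);print(T.round(3))
E
```

```text
time_s: 0.9
eef_pos: [326.6, 227.7, 237.6]
ee_rot: [-0.0, 0.215, 0.977, -0.0]
force: [1.1, 0.3, 0.4]
grip_width: 0.992
grip_force: 0.0
time_s: 1.7
eef_pos: [432.5, -19.8, 237.3]
ee_rot: [-0.0, 0.215, 0.977, 0.0]
force: [0.4, -0.4, 0.5]
grip_width: 0.995
grip_force: 0.0
time_s: 2.5
eef_pos: [456.0, -68.0, 237.2]
ee_rot: [-0.0, 0.651, 0.759, -0.0]
force: [0.3, 0.0, -0.1]
grip_width: 0.991
grip_force: 0.0
time_s: 3.3
eef_pos: [456.2, -68.0, 237.5]
ee_rot: [-0.0, 0.766, 0.643, -0.0]
force: [0.1, 0.8, 0.2]
grip_width: 0.997
grip_force: 0.0
[[ 1.74000e-01  9.85000e-01 -0.00000e+00  4.56164e+02]
 [ 9.85000e-01 -1.74000e-01  0.00000e+00 -6.80230e+01]
 [ 0.00000e+00 -0.00000e+00 -1.00000e+00  2.37493e+02]
 [ 0.00000e+00  0.00000e+00  0.00000e+00  1.00000e+00]]
```

View pics/w1.png

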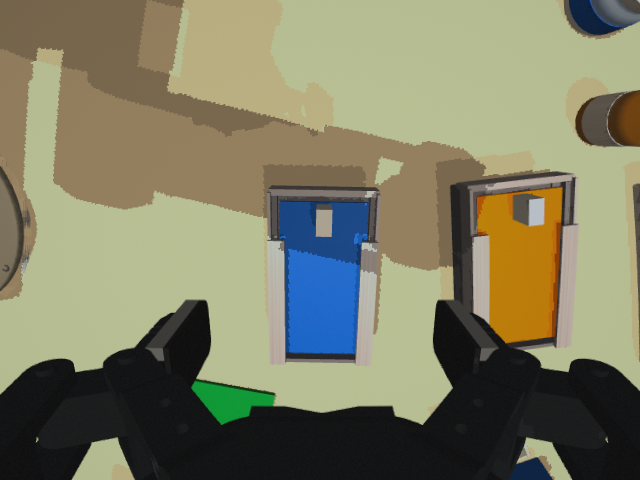

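The wrist view shows the tab at about (324,220), the lip at row 190, the rail ends at row 242, and the rails at columns 277 and 366. The orange case is to the right.

```bash
python3 - <<'E'
from h import *
T=np.load("w1.npy");im=cv2.imread("pics/w1.png");H,S,V=[k.astype(int) for k in cv2.split(cv2.cvtColor(im,cv2.COLOR_BGR2HSV))]
blue=(abs(H-110)<14)&(S>120);blue[:, :260]=0;blue[:,385:]=0;blue[370:]=0;blue[:190]=0
for a,b in((255,345),):
    L=[];Rr=[]
    for y in range(a,b):
        x=np.where(blue[y])[0];L.append((x.min()-.5,y));Rr.append((x.max()+.5,y))
    for e in(L,Rr):
        w=onz("wrist",e,70,T);vx,vy,x0,y0=cv2.fitLine(w[:,:2].astype(np.float32),cv2.DIST_HUBER,0,.01,.01).ravel()
        print("edge dir deg",np.degrees(np.arctan2(vy,vx)),"at",x0,y0)
ys,xs=np.where(blue);print("blue rows",ys.min(),ys.max(), [ (np.where(blue[y])[0].min(),np.where(blue[y])[0].max()) for y in (202,210,225,235,350)])
print("lid front/tail",onz("wrist",[(300,ys.min()),(320,ys.max()+1)],60,T).round(1))
sub=(S<90)&(V>90);roi=np.zeros_like(sub);roi[203:242,308:340]=1
c=blob((sub&roi),(324,220));r=cv2.boundingRect(c);m=cv2.minAreaRect(c);print("tab",r,m)
print(onz("wrist",[(r[0],r[1]),(r[0]+r[2],r[1]),(r[0],r[1]+r[3]),(r[0]+r[2],r[1]+r[3]),m[0]],90,T).round(1).tolist())
print(im[196:244:3,324].tolist())
# board
im=cv2.imread("pics/top0.png");H,S,V=[k.astype(int) for k in cv2.split(cv2.cvtColor(im,cv2.COLOR_BGR2HSV))]
print("board px",[ (H[y,x],S[y,x],V[y,x]) for x,y in((184,213),(136,250),(184,249),(100,250),(184,270))])
m=(H>80)&(H<125)&(S>15)&(V>100);m[:, :120]=0;m[:,245:]=0;m[:195]=0;m[300:]=0
p=np.argwhere(m)[:,::-1].astype(np.float32);r=cv2.minAreaRect(p);bw=onz("top",cv2.boxPoints(r),4);print(r,bw.round(1).tolist(),bw.mean(0))
E
```

```text
edge dir deg 79.12769 at 408.16132 -135.78549
edge dir deg 78.72031 at 476.7624 -156.02238
blue rows 201 354 [(np.int64(280), np.int64(367)), (np.int64(280), np.int64(368)), (np.int64(280), np.int64(367)), (np.int64(280), np.int64(366)), (np.int64(286), np.int64(355))]
lid front/tail [[ 438.8  -52.1   60. ]
 [ 428.5 -215.4   60. ]]
tab (316, 209, 17, 28) ((324.0, 222.5), (27.0, 16.0), 90.0)
[[453.5, -57.1, 90.0], [467.9, -59.7, 90.0], [449.1, -81.5, 90.0], [463.8, -84.2, 90.0], [458.3, -70.0, 90.0]]
[[99, 104, 112], [62, 62, 66], [97, 51, 20], [69, 77, 80], [69, 77, 80], [144, 161, 170], [144, 161, 170], [145, 162, 169], [144, 161, 169], [144, 161, 169], [145, 162, 170], [144, 161, 170], [144, 161, 169], [143, 160, 169], [133, 71, 27], [133, 71, 26]]
board px [(np.int64(92), np.int64(58), np.int64(154)), (np.int64(95), np.int64(72), np.int64(159)), (np.int64(104), np.int64(27), np.int64(159)), (np.int64(37), np.int64(56), np.int64(150)), (np.int64(103), np.int64(26), np.int64(157))]
((182.70779418945312, 249.97047424316406), (75.16629791259766, 99.59937286376953), 86.3086166381836) [[613.6, 426.2, 4.0], [628.0, 162.4, 4.0], [428.6, 149.1, 4.0], [415.0, 409.5, 4.0]] [521.32244914 286.80296978   4.        ]
```

```bash
python3 -m crank '[[[-0.08,0.11,1,0,0,0.13,34],[0,0,1,0,0,0,34],[0,0,1,0,0,0,34],[0,0,1,0,0,0,34],[0,0,0.2,0,0,0,34],[0,0,0,0,0,0,34],[0,0,0,0,0,0,34],[0,0,0,0,0,0,34]]]' 40
python3 - <<'E'
from h import *
T=pose();im=capture("wrist");cv2.imwrite("pics/w2.png",im);np.save("w2.npy",T);print(T.round(3))
E
```

```text
time_s: 4.15
eef_pos: [459.1, -70.7, 133.7]
ee_rot: [0.001, 0.772, 0.635, 0.0]
force: [1.2, -0.2, 0.1]
grip_width: 0.398
grip_force: 0.0
[[ 1.92000e-01  9.81000e-01  2.00000e-03  4.59144e+02]
 [ 9.81000e-01 -1.92000e-01 -1.00000e-03 -7.07300e+01]
 [-0.00000e+00  2.00000e-03 -1.00000e+00  1.33652e+02]
 [ 0.00000e+00  0.00000e+00  0.00000e+00  1.00000e+00]]
```

View pics/w2.png

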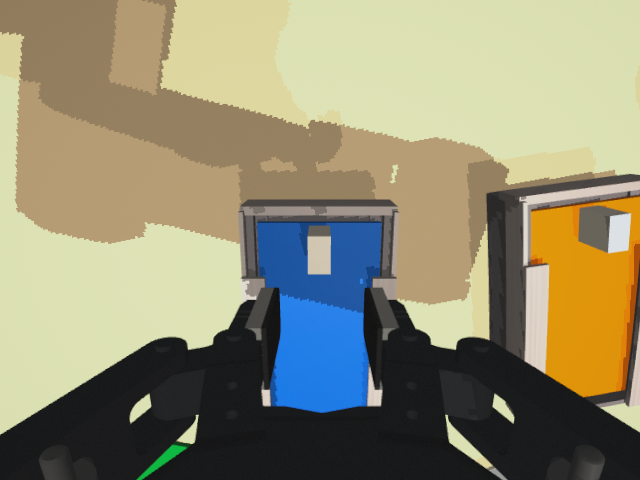

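The fingers straddle the tab, which spans (308..330, 235..274). The lip is at rows 200–215. I'll measure the lip width for its height and refine the tab centre.

```bash
python3 - <<'E'
from h import *
T=np.load("w2.npy");im=cv2.imread("pics/w2.png");H,S,V=[k.astype(int) for k in cv2.split(cv2.cvtColor(im,cv2.COLOR_BGR2HSV))]
m=(V>120)&(S<90);roi=np.zeros_like(m);roi[228:280,300:338]=1
c=blob(m&roi,(319,255));x,y,w,h=cv2.boundingRect(c);print("tab",x,y,w,h)
p=onz("wrist",[(x,y),(x+w,y),(x,y+h),(x+w,y+h)],90,T);print(p.round(1).tolist(),p.mean(0).round(2))
d=p.mean(0)-T[:3,3];print("tool delta",(T[:3,:3].T@d).round(2))
cv2.imwrite("pics/crop2.png",cv2.resize(im[190:290,232:408],(792,450),interpolation=cv2.INTER_NEAREST))
E
```

```text
tab 307 236 24 39
[[453.4, -57.2, 90.0], [467.3, -60.0, 90.0], [448.4, -81.2, 90.0], [462.7, -84.1, 90.0]] [457.94 -70.63  90.  ]
tool delta [-0.11 -1.29 43.65]
```

View pics/crop2.png

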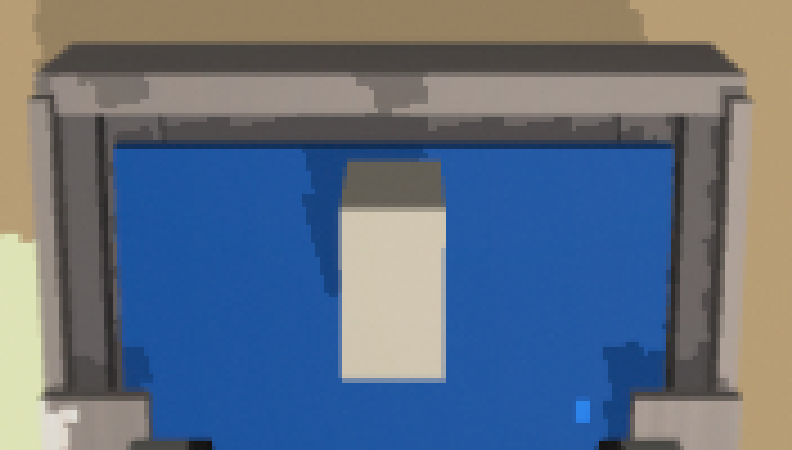

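```bash
python3 - <<'E'
from h import *
T=np.load("w2.npy");u=lambda a,b:(232+a/4.5,190+b/4.5)
tab=np.array([457.94,-70.63])
X=T[:2,0]
for z in (56,58,60,62,64,66,68,70,72,74,78):
    f=lambda pts:onz("wrist",[u(*q) for q in pts],z,T)
    g=lambda pts:np.linalg.norm(np.diff(f(pts),axis=0))
    a=lambda q:(f([q])[0,:2]-tab)@X
    print(z,"lipW %.1f sideW %.1f sideW2 %.1f innerLip %.1f | lip outer %.1f inner %.1f railend %.1f lidfront %.1f lidW %.1f"%(g([(39,75),(747,75)]),g([(31,98),(752,98)]),g([(42,390),(742,390)]),g([(52,112),(722,112)]),a((396,75)),a((396,115)),a((396,395)),a((396,146)),g([(113,150),(675,150)])))
E
```

```text
56 lipW 106.1 sideW 108.4 sideW2 110.3 innerLip 100.9 | lip outer 24.1 inner 18.1 railend -26.6 lidfront 13.3 lidW 85.1
58 lipW 105.3 sideW 107.6 sideW2 109.4 innerLip 100.1 | lip outer 24.5 inner 18.4 railend -25.9 lidfront 13.7 lidW 84.4
60 lipW 104.4 sideW 106.7 sideW2 108.5 innerLip 99.3 | lip outer 24.8 inner 18.8 railend -25.2 lidfront 14.1 lidW 83.7
62 lipW 103.6 sideW 105.9 sideW2 107.6 innerLip 98.5 | lip outer 25.1 inner 19.2 railend -24.4 lidfront 14.6 lidW 83.1
64 lipW 102.7 sideW 105.0 sideW2 106.8 innerLip 97.7 | lip outer 25.5 inner 19.6 railend -23.7 lidfront 15.0 lidW 82.4
66 lipW 101.9 sideW 104.1 sideW2 105.9 innerLip 96.9 | lip outer 25.8 inner 20.0 railend -22.9 lidfront 15.4 lidW 81.7
68 lipW 101.1 sideW 103.3 sideW2 105.0 innerLip 96.1 | lip outer 26.2 inner 20.4 railend -22.2 lidfront 15.8 lidW 81.0
70 lipW 100.2 sideW 102.4 sideW2 104.1 innerLip 95.3 | lip outer 26.5 inner 20.8 railend -21.5 lidfront 16.3 lidW 80.4
72 lipW 99.4 sideW 101.6 sideW2 103.3 innerLip 94.5 | lip outer 26.8 inner 21.1 railend -20.7 lidfront 16.7 lidW 79.7
74 lipW 98.5 sideW 100.7 sideW2 102.4 innerLip 93.7 | lip outer 27.2 inner 21.5 railend -20.0 lidfront 17.1 lidW 79.0
78 lipW 96.9 sideW 99.0 sideW2 100.7 innerLip 92.1 | lip outer 27.8 inner 22.3 railend -18.5 lidfront 18.0 lidW 77.7
```

```bash
python3 -m crank '[[[0,-0.05,0.9,0,0,0,34],[0,0,0.9,0,0,0,34],[0,0,0.6,0,0,0,34],[0,0,0.27,0,0,0,34],[0,0,0,0,0,0,34],[0,0,0,0,0,0,8],[0,0,0,0,0,0,8],[0,0,0,0,0,0,8]]]' 40
```

```text
time_s: 5.0
eef_pos: [457.6, -70.4, 66.4]
ee_rot: [0.001, 0.772, 0.635, 0.0]
force: [-0.2, -0.2, -0.4]
grip_width: 0.099
grip_force: 0.0
```

```bash
python3 - <<'E'
from h import *
print({k:np.round(v,3) for k,v in sense().items()})
a=capture("wrist")[180:480,170:470]
s=capture("scene")[140:240,260:400]
cv2.imwrite("pics/g3.png",cv2.hconcat([cv2.resize(a,(400,400)),cv2.resize(s,(400,400))]))
E
```

```text
{'time_s': np.float64(5.0), 'joints': array([-0.406,  0.336,  1.846, -0.   ,  0.958, -0.213]), 'dq': array([ 0.002,  0.005,  0.003,  0.   ,  0.   , -0.   ]), 'tau': array([-6.0000e-03, -3.7214e+01, -2.0936e+01, -0.0000e+00,  2.0000e-03,
       -0.0000e+00]), 'eef_pos': array([457.622, -70.361,  66.352]), 'ee_rot': array([0.001, 0.772, 0.635, 0.   ]), 'force': array([-0.249, -0.232, -0.44 ]), 'wrist_torque': array([ 0.022, -0.03 , -0.059]), 'grip_force': np.float64(0.0), 'grip_width': np.float64(0.099)}
```

View pics/g3.png

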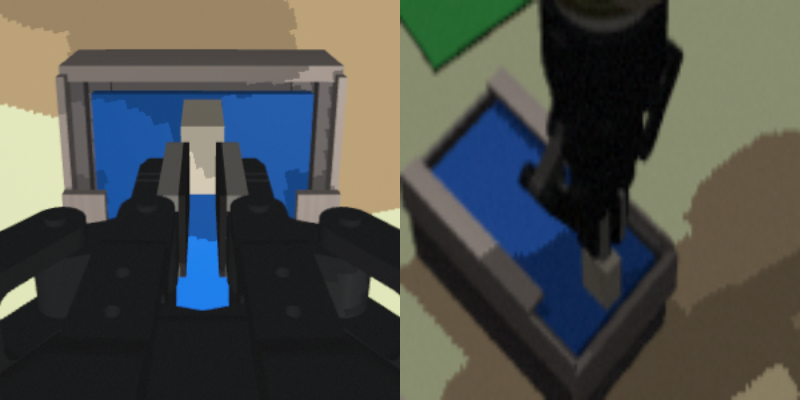

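The wrist view shows the tab between the pads with a small gap on each side, still closing. I'll close further.

```bash
python3 -m crank '[[[0,0,0,0,0,0,0],[0,0,0,0,0,0,0],[0,0,0,0,0,0,0],[0,0,0,0,0,0,0],[0,0,0,0,0,0,0],[0,0,0,0,0,0,0],[0,0,0,0,0,0,0],[0,0,0,0,0,0,0]]]' 40
```

```text
time_s: 5.9
eef_pos: [457.3, -70.2, 65.8]
ee_rot: [0.0, 0.772, 0.635, 0.0]
force: [-0.4, -0.5, -0.6]
grip_width: -0.0
grip_force: 0.0
```

```bash
python3 - <<'E'
from h import *
T=pose();w=capture("wrist");s=capture("scene");t=capture("top")
P=T[:3,3];print(P,"wrist",proj("wrist",[P],T),"scene",proj("scene",[P]),"top",proj("top",[P]))
for n,im in(("wrist",w),("scene",s),("top",t)):
    x,y=proj(n,[P],T)[0].round().astype(int);cv2.circle(im,(x,y),1,(0,0,255),-1)
    print(n,"tabtop proj",proj(n,[[457.9,-70.6,90]],T))
a=w[180:380,220:420];b=s[150:250,270:370]
cv2.imwrite("pics/g4.png",cv2.hconcat([cv2.resize(a,(400,400)),cv2.resize(b,(400,400))]))
E
```

```text
[457.31720205 -70.23482667  65.75459415] wrist [[321.0656481  281.46046856]] scene [[330.397274   210.36013905]] top [[318.68671445 271.71417139]]
wrist tabtop proj [[322.50443527 302.08156804]]
scene tabtop proj [[330.1115177  203.01585004]]
top tabtop proj [[319.09664977 271.2263122 ]]
```

View pics/g4.png

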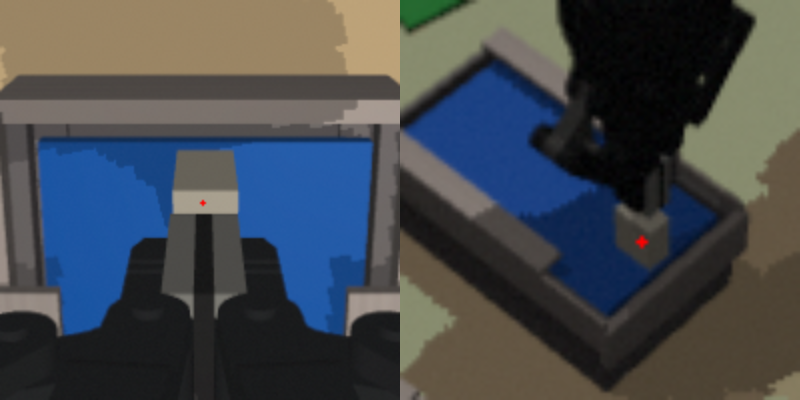

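```bash
python3 - <<'E'
from h import *
T=pose()
for a in((321.5,286.5),(321.5,285.0)):
  for b in((333.5,203),(334,199),(332,203)):
    p,e=tri(ray("wrist",[a],T),ray("scene",[b]));print(a,b,p.round(1),round(e,1),"tool",(T[:3,:3].T@(p-T[:3,3])).round(1))
t=capture("top");s=capture("scene")
print("tab wrist top-face front edge row(255,275)->", onz("wrist",[(322.5,275),(322.5,286)],90,T).round(1))
cv2.imwrite("pics/g5.png",cv2.resize(s[180:220,310:360],(800,600),interpolation=cv2.INTER_CUBIC))
E
```

```text
(321.5, 286.5) (333.5, 203) [459.4 -61.3  97.3] 1.3 tool [  9.2   0.4 -31.6]
(321.5, 286.5) (334, 199) [460.5 -57.9 111.5] 5.0 tool [ 12.8   0.8 -45.7]
(321.5, 286.5) (332, 203) [459.2 -63.7  94.3] 3.6 tool [  6.7   0.6 -28.6]
(321.5, 285.0) (333.5, 203) [459.6 -61.   97.5] 1.9 tool [  9.6   0.4 -31.7]
(321.5, 285.0) (334, 199) [460.7 -57.5 111.6] 5.6 tool [ 13.1   0.8 -45.9]
(321.5, 285.0) (332, 203) [459.4 -63.4  94.5] 4.2 tool [  7.2   0.7 -28.8]
tab wrist top-face front edge row(255,275)-> [[460.3 -58.5  90. ]
 [459.3 -63.3  90. ]]
```

View pics/g5.png

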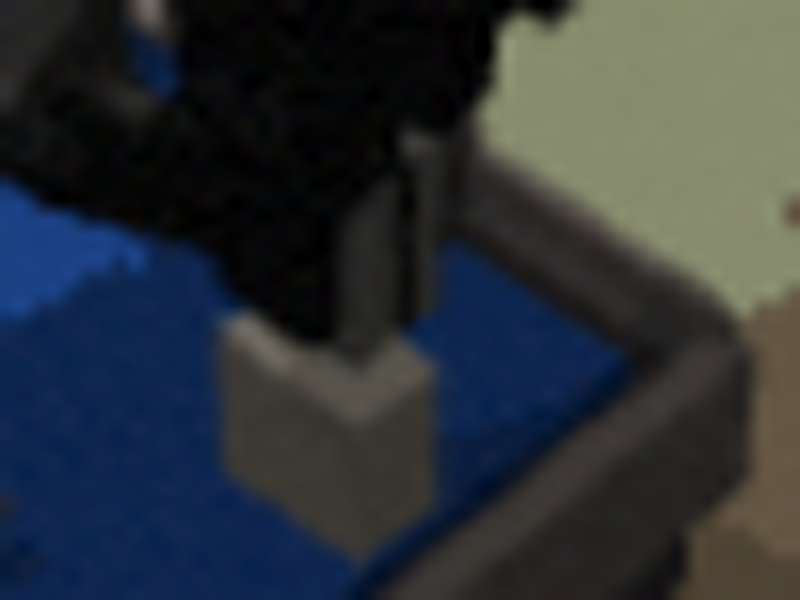

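The picture shows the shut fingertips just above the tab top, so the real finger end lies about 27 mm behind the reported TCP. I'll reopen, go about 22 mm lower and close again.

```bash
python3 -m crank '[[[0,0,0,0,0,0,34],[0,0,0,0,0,0,34],[0,0,0,0,0,0,34],[0,0,0.3,0,0,0,34],[0,0,0.3,0,0,0,34],[0,0,0.28,0,0,0,34],[0,0,0,0,0,0,0],[0,0,0,0,0,0,0]]]' 40; python3 -m crank '[[[0,0,0,0,0,0,0],[0,0,0,0,0,0,0],[0,0,0,0,0,0,0],[0,0,0,0,0,0,0],[0,0,0,0,0,0,0],[0,0,0,0,0,0,0],[0,0,0,0,0,0,0],[0,0,0,0,0,0,0]]]'
```

```text
time_s: 6.95
eef_pos: [457.2, -70.2, 43.5]
ee_rot: [-0.0, 0.772, 0.635, -0.0]
force: [-0.5, -0.4, -1.3]
grip_width: 0.15
grip_force: 42.4
time_s: 7.75
eef_pos: [457.3, -70.2, 43.7]
ee_rot: [-0.0, 0.772, 0.635, 0.0]
force: [-0.1, 0.3, -1.4]
grip_width: 0.151
grip_force: 42.4
```

Gripped: 42 N, width about 13–14 mm. Lifting the tab end about the tail edge, first 0.03 rad.

```bash
python3 -m crank '[[[0.002,0,-0.029,0,0.036,0,0],[0.002,0,-0.029,0,0.036,0,0],[0.002,0,-0.029,0,0.036,0,0],[0.002,0,-0.029,0,0.036,0,0],[0.002,0,-0.029,0,0.036,0,0],[0.002,0,-0.029,0,0.036,0,0],[0,0,0,0,0,0,0],[0,0,0,0,0,0,0]]]'; python3 -c "
from h import *
s=sense();T=pose(s);print(np.arcsin(T[2,0]),s['force'],s['wrist_torque'])"
```

```text
time_s: 8.55
eef_pos: [457.3, -70.0, 48.1]
ee_rot: [-0.01, 0.772, 0.635, 0.012]
force: [-0.2, -0.8, -1.1]
grip_width: 0.151
grip_force: 42.4
0.03011197017345545 [-0.17346231 -0.79915526 -1.11788421] [ 0.0386686  -0.00101578 -0.04445061]
```

```bash
python3 -m crank '[[[0.001,0,-0.015,0,0.018,0,0],[0.001,0,-0.014,0,0.018,0,0],[0,0,0,0,0,0,0],[0,0,0,0,0,0,0],[0,0,0,0,0,0,0],[0,0,0,0,0,0,0],[0,0,0,0,0,0,0],[0,0,0,0,0,0,0]]]'
```

```text
time_s: 9.35
eef_pos: [457.4, -70.0, 48.8]
ee_rot: [-0.011, 0.772, 0.635, 0.014]
force: [0.5, -0.3, -1.5]
grip_width: 0.151
grip_force: 42.5
```

```bash
python3 -m crank '[[[0.001,0,-0.015,0,0.018,0,0],[0.001,0,-0.014,0,0.018,0,0],[0,0,0,0,0,0,0],[0,0,0,0,0,0,0],[0,0,0,0,0,0,0],[0,0,0,0,0,0,0],[0,0,0,0,0,0,0],[0,0,0,0,0,0,0]]]'
```

```text
time_s: 10.15
eef_pos: [457.3, -69.9, 49.6]
ee_rot: [-0.013, 0.772, 0.635, 0.016]
force: [0.3, -0.2, -1.1]
grip_width: 0.155
grip_force: 42.5
```

```bash
python3 -m crank '[[[0.001,0,-0.015,0,0.018,0,0],[0.001,0,-0.014,0,0.018,0,0],[0,0,0,0,0,0,0],[0,0,0,0,0,0,0],[0,0,0,0,0,0,0],[0,0,0,0,0,0,0],[0,0,0,0,0,0,0],[0,0,0,0,0,0,0]]]'
```

```text
time_s: 10.95
eef_pos: [457.4, -69.9, 50.3]
ee_rot: [-0.014, 0.772, 0.635, 0.017]
force: [0.5, -0.3, -1.6]
grip_width: 0.149
grip_force: 42.5
```

```bash
python3 -m crank '[[[0.001,0,-0.015,0,0.018,0,0],[0.001,0,-0.014,0,0.018,0,0],[0,0,0,0,0,0,0],[0,0,0,0,0,0,0],[0,0,0,0,0,0,0],[0,0,0,0,0,0,0],[0,0,0,0,0,0,0],[0,0,0,0,0,0,0]]]'; python3 -c "
from h import *
s=sense();T=pose(s);print(np.arcsin(T[2,0]),s['force'],s['wrist_torque'])"
```

```text
time_s: 11.75
eef_pos: [457.4, -69.9, 51.0]
ee_rot: [-0.016, 0.772, 0.635, 0.019]
force: [0.6, -0.3, -1.0]
grip_width: 0.152
grip_force: 42.5
0.05021935837390854 [ 0.57673966 -0.28876001 -1.01901171] [0.00991959 0.00726379 0.03541276]
```

```bash
python3 -m crank '[[[0.001,0,-0.015,0,0.018,0,0],[0.001,0,-0.014,0,0.018,0,0],[0,0,0,0,0,0,0],[0,0,0,0,0,0,0],[0,0,0,0,0,0,0],[0,0,0,0,0,0,0],[0,0,0,0,0,0,0],[0,0,0,0,0,0,0]]]'
```

```text
time_s: 12.55
eef_pos: [457.4, -69.9, 51.7]
ee_rot: [-0.018, 0.772, 0.635, 0.021]
force: [0.4, -1.1, -1.5]
grip_width: 0.149
grip_force: 42.5
```

```bash
python3 -m crank '[[[0.001,0,-0.015,0,0.018,0,0],[0.001,0,-0.014,0,0.018,0,0],[0,0,0,0,0,0,0],[0,0,0,0,0,0,0],[0,0,0,0,0,0,0],[0,0,0,0,0,0,0],[0,0,0,0,0,0,0],[0,0,0,0,0,0,0]]]'; python3 -c "
from h import *
s=sense();T=pose(s);print(np.arcsin(T[2,0]),s['force'],s['wrist_torque'])"
```

```text
time_s: 13.35
eef_pos: [457.4, -69.9, 52.5]
ee_rot: [-0.019, 0.772, 0.635, 0.023]
force: [0.7, 0.4, -1.5]
grip_width: 0.149
grip_force: 42.5
0.06031225504608287 [ 0.69322444  0.39747904 -1.54113157] [ 0.0145803   0.01185795 -0.01813663]
```

```bash
python3 -m crank '[[[0.001,0,-0.015,0,0.018,0,0],[0.001,0,-0.014,0,0.018,0,0],[0,0,0,0,0,0,0],[0,0,0,0,0,0,0],[0,0,0,0,0,0,0],[0,0,0,0,0,0,0],[0,0,0,0,0,0,0],[0,0,0,0,0,0,0]]]'
```

```text
time_s: 14.15
eef_pos: [457.4, -69.9, 53.2]
ee_rot: [-0.021, 0.772, 0.635, 0.025]
force: [-0.8, -0.2, -1.5]
grip_width: 0.147
grip_force: 42.5
```

```bash
python3 -m crank '[[[0.001,0,-0.015,0,0.018,0,0],[0.001,0,-0.014,0,0.018,0,0],[0,0,0,0,0,0,0],[0,0,0,0,0,0,0],[0,0,0,0,0,0,0],[0,0,0,0,0,0,0],[0,0,0,0,0,0,0],[0,0,0,0,0,0,0]]]'; python3 -c "
from h import *
s=sense();T=pose(s);print(np.arcsin(T[2,0]),s['force'],s['wrist_torque'])"
```

```text
time_s: 14.95
eef_pos: [457.4, -69.9, 53.9]
ee_rot: [-0.022, 0.772, 0.635, 0.027]
force: [0.0, -0.1, -0.9]
grip_width: 0.149
grip_force: 42.4
0.07037224075927855 [ 0.02984257 -0.06031446 -0.87537834] [-0.02971587  0.00525826 -0.01481331]
```

```bash
python3 -m crank '[[[0.001,0,-0.015,0,0.018,0,0],[0.001,0,-0.014,0,0.018,0,0],[0,0,0,0,0,0,0],[0,0,0,0,0,0,0],[0,0,0,0,0,0,0],[0,0,0,0,0,0,0],[0,0,0,0,0,0,0],[0,0,0,0,0,0,0]]]'
```

```text
time_s: 15.75
eef_pos: [457.1, -69.8, 54.4]
ee_rot: [-0.024, 0.772, 0.635, 0.029]
force: [2.6, 1.1, -11.6]
grip_width: 0.151
grip_force: 41.1
```

```bash
python3 -m crank '[[[0.001,0,-0.015,0,0.018,0,0],[0.001,0,-0.014,0,0.018,0,0],[0,0,0,0,0,0,0],[0,0,0,0,0,0,0],[0,0,0,0,0,0,0],[0,0,0,0,0,0,0],[0,0,0,0,0,0,0],[0,0,0,0,0,0,0]]]'; python3 -c "
from h import *
s=sense();T=pose(s);print(np.arcsin(T[2,0]),s['force'],s['wrist_torque']);cv2.imwrite('pics/w6.png',capture('wrist')[180:400,200:440])"
```

```text
time_s: 16.55
eef_pos: [457.2, -70.0, 55.3]
ee_rot: [-0.026, 0.772, 0.635, 0.031]
force: [0.0, -4.0, -14.3]
grip_width: 0.149
grip_force: 40.7
0.08021398955415729 [ 1.04439420e-02 -4.00270867e+00 -1.42662140e+01] [-0.7696706   0.20288851  0.03581508]
```

View pics/w6.png

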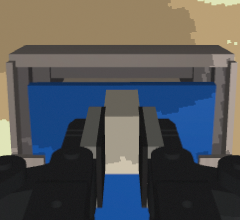

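The lid met the rails at about 0.072 rad and the second step pushed too far (14 N). The view shows the lid's front edge up near the lip top. I'm backing off 0.012 rad to relieve it.

```bash
python3 -m crank '[[[-0.0027,0,0.035,0,-0.043,0,0],[-0.0027,0,0.035,0,-0.043,0,0],[0,0,0,0,0,0,0],[0,0,0,0,0,0,0],[0,0,0,0,0,0,0],[0,0,0,0,0,0,0],[0,0,0,0,0,0,0],[0,0,0,0,0,0,0]]]'; python3 - <<'E'
from h import *
s=sense();T=pose(s);print(np.arcsin(T[2,0]),s['force'],s['wrist_torque']);print(T.round(3))
n="top";im=capture(n);cv2.imwrite("pics/t7.png",im)
a=cv2.imread("pics/top0.png")
for i in(a,im):
    g=cv2.cvtColor(i,cv2.COLOR_BGR2HSV);m=(abs(g[...,0].astype(int)-112)<12)&(g[...,1]>150)
    m[:, :300]=0;m[:,400:]=0;m[:240]=0;m[320:]=0;ys,xs=np.where(m);print(xs.max(),ys.min(),ys.max(),len(xs))
E
```

```text
time_s: 17.4
eef_pos: [457.8, -70.0, 53.9]
ee_rot: [-0.021, 0.772, 0.635, 0.027]
force: [-0.8, -0.4, -2.2]
grip_width: 0.15
grip_force: 42.4
0.06821582678005401 [-0.78710661 -0.40796691 -2.21441046] [ 9.08133624e-02  9.05942997e-05 -3.78827926e-02]
[[ 1.92000e-01  9.81000e-01  1.40000e-02  4.57777e+02]
 [ 9.79000e-01 -1.93000e-01  6.70000e-02 -7.00480e+01]
 [ 6.80000e-02  1.00000e-03 -9.98000e-01  5.39230e+01]
 [ 0.00000e+00  0.00000e+00  0.00000e+00  1.00000e+00]]
378 256 296 1707
378 269 296 239
```

```bash
python3 -m crank '[[[0.05,0,0.01,0,0,0,0],[0.05,0,0,0,0,0,0],[0.05,0,0,0,0,0,0],[0.05,0,0,0,0,0,0],[0.05,0,0,0,0,0,0],[0.05,0,0,0,0,0,0],[0,0,0,0,0,0,0],[0,0,0,0,0,0,0]]]'
```

```text
time_s: 18.25
eef_pos: [458.8, -62.5, 53.9]
ee_rot: [-0.022, 0.772, 0.635, 0.026]
force: [-0.0, -0.2, -1.8]
grip_width: 0.144
grip_force: 42.4
```

```bash
python3 -m crank '[[[0.1,0,0,0,0,0,0],[0.15,0,0,0,0,0,0],[0.15,0,0,0,0,0,0],[0.15,0,0,0,0,0,0],[0.15,0,0,0,0,0,0],[0.15,0,0,0,0,0,0],[0.15,0,0,0,0,0,0],[0,0,0,0,0,0,0]]]'
```

```text
time_s: 19.05
eef_pos: [463.7, -37.6, 55.6]
ee_rot: [-0.022, 0.772, 0.635, 0.026]
force: [-0.6, -0.0, -1.8]
grip_width: 0.147
grip_force: 42.4
```

```bash
python3 -m crank '[[[0.2,0,0,0,0,0,0],[0.25,0,0,0,0,0,0],[0.25,0,0,0,0,0,0],[0.25,0,0,0,0,0,0],[0.25,0,0,0,0,0,0],[0.25,0,0,0,0,0,0],[0.25,0,0,0,0,0,0],[0.1,0,0,0,0,0,0]]]'
```

```text
time_s: 19.85
eef_pos: [472.3, 6.7, 58.7]
ee_rot: [-0.022, 0.772, 0.635, 0.026]
force: [-0.6, -0.1, -1.5]
grip_width: 0.148
grip_force: 42.4
```

```bash
python3 -m crank '[[[0.25,0,0,0,0,0,0],[0.3,0,0,0,0,0,0],[0.3,0,0,0,0,0,0],[0.3,0,0,0,0,0,0],[0.3,0,0,0,0,0,0],[0.3,0,0,0,0,0,0],[0.3,0,0,0,0,0,0],[0.15,0,0,0,0,0,0]]]'
```

```text
time_s: 20.65
eef_pos: [482.9, 60.6, 62.5]
ee_rot: [-0.022, 0.772, 0.635, 0.026]
force: [-0.2, 0.3, -2.3]
grip_width: 0.148
grip_force: 42.4
```

```bash
python3 -m crank '[[[0.3,0,0,0,0,0,0],[0.35,0,0,0,0,0,0],[0.4,0,0,0,0,0,0],[0.4,0,0,0,0,0,0],[0.4,0,0,0,0,0,0],[0.4,0,0,0,0,0,0],[0.5,0,-0.1,0,-0.24,-0.5,0],[0.5,0,-0.2,0,-0.247,-0.5,0]]]'; python3 - <<'E'
from h import *
T=pose();print(T.round(3));a=np.arctan2(*T[1::-1,0]);c=np.array([517.8,352.7])
print("dir",np.degrees(a),"delta tool (before remaining turn)",(T[:3,:3].T@np.r_[c-T[:2,3],0]).round(1))
b=np.radians(93);X=np.array([np.cos(b),np.sin(b)]);Y=np.array([np.sin(b),-np.cos(b)]);print("after turn",((c-T[:2,3])@X).round(1),((c-T[:2,3])@Y).round(1))
E
```

```text
time_s: 21.45
eef_pos: [497.6, 139.9, 75.0]
ee_rot: [0.002, 0.725, 0.688, 0.001]
force: [0.8, 0.4, -1.6]
grip_width: 0.149
grip_force: 42.4
[[ 5.20000e-02  9.99000e-01  4.00000e-03  4.97574e+02]
 [ 9.99000e-01 -5.20000e-02 -2.00000e-03  1.39861e+02]
 [-1.00000e-03  4.00000e-03 -1.00000e+00  7.50080e+01]
 [ 0.00000e+00  0.00000e+00  0.00000e+00  1.00000e+00]]
dir 87.01809408468785 delta tool (before remaining turn) [213.6   9.1  -0.3]
after turn 211.5 31.3
```

```bash
python3 -m crank '[[[0.8,0.04,0,0,0,0,0],[1,0.05,0,0,0,0,0],[1,0.05,0,0,0,0,0],[1,0.05,0,0,0,0,0],[1,0.05,0,0,0,0,0],[1,0.04,0,0,0,0,0],[1,0.04,0,0,0,0,0],[1,0.04,0,0,0,0,0]]]'
python3 -m crank '[[[0.7,0,0.2,0,0,-0.15,0],[0,0,0.5,0,0,-0.2,0],[0,0,0.5,0,0,-0.2,0],[0,0,0.5,0,0,-0.2,0],[0,0,0.4,0,0,0,0],[0,0,0,0,0,0,0],[0,0,0,0,0,0,0],[0,0,0,0,0,0,0]]]'
python3 - <<'E'
from h import *
T=pose();print(T.round(3));im=capture("top");cv2.imwrite("pics/t8.png",im)
H,S,V=[k.astype(int) for k in cv2.split(cv2.cvtColor(im,cv2.COLOR_BGR2HSV))]
m=(abs(H-112)<12)&(S>150);m[:, :120]=0;m[:,245:]=0;m[:195]=0;m[300:]=0
r=cv2.minAreaRect(np.argwhere(m)[:,::-1].astype(np.float32));w=onz("top",cv2.boxPoints(r),T[2,3]+16.3);print(r,w.round(1).tolist(),w.mean(0))
E
```

```text
time_s: 22.25
eef_pos: [516.8, 335.1, 75.0]
ee_rot: [0.002, 0.726, 0.688, 0.002]
force: [0.8, -0.2, -1.6]
grip_width: 0.147
grip_force: 42.4
time_s: 23.05
eef_pos: [518.7, 350.9, 23.3]
ee_rot: [0.002, 0.689, 0.725, 0.002]
force: [-0.7, -0.4, -1.0]
grip_width: 0.148
grip_force: 42.4
[[-5.00000e-02  9.99000e-01  6.00000e-03  5.18671e+02]
 [ 9.99000e-01  5.00000e-02  0.00000e+00  3.50919e+02]
 [-0.00000e+00  6.00000e-03 -1.00000e+00  2.32640e+01]
 [ 0.00000e+00  0.00000e+00  0.00000e+00  1.00000e+00]]
((179.9441680908203, 249.21826171875), (31.491195678710938, 62.269920349121094), 85.91438293457031) [[555.7, 367.7, 39.6], [565.5, 208.2, 39.6], [484.4, 201.9, 39.6], [474.9, 360.5, 39.6]] [520.12853848 284.56132366  39.56404956]
```

View pics/t8.png

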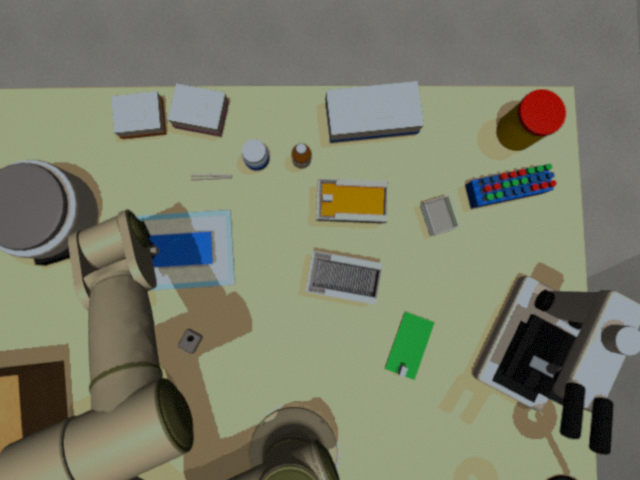

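The picture shows the lid over the middle of the board (180,249), aligned with it, and the case still at (345,277). Trimming 2 mm and lowering.

```bash
python3 -m crank '[[[0.08,0.04,0.3,0,0,0,0],[0,0,0.3,0,0,0,0],[0,0,0.25,0,0,0,0],[0,0,0.15,0,0,0,0],[0,0,0.1,0,0,0,0],[0,0,0.04,0,0,0,0],[0,0,0,0,0,0,0],[0,0,0,0,0,0,0]]]'
```

```text
time_s: 23.9
eef_pos: [519.4, 353.0, -5.7]
ee_rot: [0.002, 0.689, 0.725, 0.002]
force: [0.4, 0.8, -1.0]
grip_width: 0.147
grip_force: 42.4
```

```bash
python3 -m crank '[[[0,0,0.02,0,0,0,0],[0,0,0.02,0,0,0,0],[0,0,0,0,0,0,0],[0,0,0,0,0,0,0],[0,0,0,0,0,0,0],[0,0,0,0,0,0,0],[0,0,0,0,0,0,0],[0,0,0,0,0,0,0]]]'
```

```text
time_s: 24.7
eef_pos: [519.2, 352.9, -6.9]
ee_rot: [0.002, 0.689, 0.725, 0.002]
force: [-0.3, 0.5, -1.1]
grip_width: 0.147
grip_force: 42.4
```

```bash
python3 -m crank '[[[0,0,0.02,0,0,0,0],[0,0,0.01,0,0,0,0],[0,0,0,0,0,0,0],[0,0,0,0,0,0,0],[0,0,0,0,0,0,0],[0,0,0,0,0,0,0],[0,0,0,0,0,0,0],[0,0,0,0,0,0,0]]]'
```

```text
time_s: 25.5
eef_pos: [519.3, 353.0, -7.6]
ee_rot: [0.002, 0.689, 0.725, 0.002]
force: [1.5, -0.4, 1.0]
grip_width: 0.146
grip_force: 42.7
```

Contact felt. One small press more, then open gently.

```bash
python3 -m crank '[[[0,0,0.012,0,0,0,0],[0,0,0,0,0,0,0],[0,0,0,0,0,0,0],[0,0,0,0,0,0,16],[0,0,0,0,0,0,20],[0,0,0,0,0,0,26],[0,0,0,0,0,0,34],[0,0,0,0,0,0,34]]]'
python3 -m crank '[[[0,0,0,0,0,0,34],[0,0,-0.3,0,0,0,34],[0,0,-0.6,0,0,0,34],[0,0,-0.8,0,0,0,34],[0,0,-1,0,0,0,34],[0,0,-1,0,0,0,34],[0,0,-1,0,0,0,34],[0,0,-1,0,0,0,34]]]'
python3 -m crank '[[[-1,0,-1,0,0,0,34],[-1,-1,-0.5,0,0,0,34],[-1,-1,0,0,0,0,34],[-1,-1,0,0,0,0,34],[-1,-1,0,0,0,0,34],[0,-1,0,0,0,0,34],[0,-1,0,0,0,0,34],[0,0,0,0,0,0,34]]]'
python3 - <<'E'
from h import *
T=pose();im=capture("top");w=capture("wrist");sc=capture("scene")
H,S,V=[k.astype(int) for k in cv2.split(cv2.cvtColor(im,cv2.COLOR_BGR2HSV))]
m=(abs(H-112)<12)&(S>150);m[:, :120]=0;m[:,245:]=0;m[:195]=0;m[300:]=0
r=cv2.minAreaRect(np.argwhere(m)[:,::-1].astype(np.float32));p=onz("top",cv2.boxPoints(r),9);print(r,p.round(1).tolist(),p.mean(0))
cv2.imwrite("pics/end.png",np.hstack([cv2.resize(im,(400,300)),cv2.resize(sc,(400,300))]))
a=cv2.imread("pics/top0.png");g=lambda i:cv2.cvtColor(i,cv2.COLOR_BGR2GRAY)[245:310,295:390].astype(np.float32)
b=lambda i:cv2.minAreaRect(blob((cv2.cvtColor(i,cv2.COLOR_BGR2HSV)[...,1][245:310,295:390]<45),(50,33)))
print("case before/after",b(a),b(im))
E
```

```text
time_s: 26.3
eef_pos: [519.2, 352.9, -8.0]
ee_rot: [0.002, 0.689, 0.725, 0.001]
force: [-0.4, 0.4, -0.7]
grip_width: 0.398
grip_force: 0.0
time_s: 27.1
eef_pos: [518.6, 353.0, 137.2]
ee_rot: [0.002, 0.689, 0.725, 0.002]
force: [0.6, 0.3, -0.9]
grip_width: 0.392
grip_force: 0.0
time_s: 27.9
eef_pos: [373.1, 220.5, 172.8]
ee_rot: [0.002, 0.689, 0.725, 0.002]
force: [1.6, 0.3, -0.9]
grip_width: 0.395
grip_force: 0.0
((182.2957305908203, 249.7315216064453), (30.56536293029785, 60.132667541503906), 86.42366790771484) [[557.2, 368.5, 9.0], [565.4, 210.5, 9.0], [484.7, 205.0, 9.0], [476.7, 362.1, 9.0]] [521.02920967 286.52874698   9.        ]
case before/after ((49.38344192504883, 32.468170166015625), (73.51400756835938, 43.27699279785156), 10.080598831176758) ((49.03199768066406, 32.324005126953125), (72.62748718261719, 43.73749542236328), 10.30484676361084)
```

View pics/end.png

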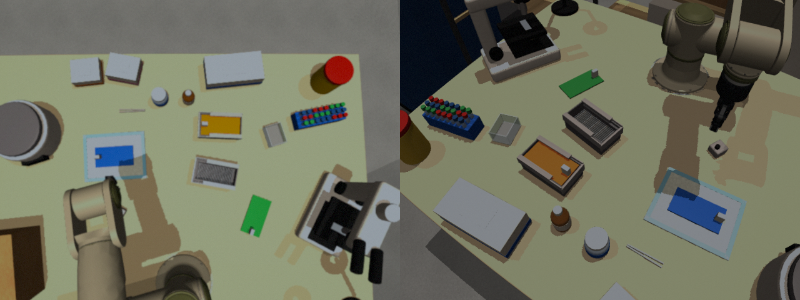

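The lid lies tab up at (521,286.5), within 0.5 mm of the board's centre and aligned with it. The case and everything else are where they were, and the robot is clear.

```bash
python3 -c "
from rig import *
print(finish_job())"
```

```text
the job is handed in; nothing more can be done
None
```

The job is handed in at about 28 s: the blue lid lies tab up, centred and lengthwise on the board, and the case has not visibly moved; while feeling for the rails the wrist force briefly reached about 14 N, over the 8 N tipping guide, before I backed off.

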